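# Open the tool box onto its stop and put the scraper away

## Task

Take the blue tool box that has a post with a rubber-tipped stop behind it: open its stiff lid (there is a knob to lift it) right back and press it gently but firmly against the rubber (feel for it: the stop is set differently every time), so that the lid stays resting on the rubber. Then put the red-handled scraper away, wholly inside the open box, and leave everything else where it is.

Things in the scene. Friction and masses are not known exactly. Their poses are not given: they have to be found in the camera images.
- tool_box: Blue sheet-steel tool box with a hinged lid, fixed to the table: 255 (x) x 186 (y) mm, walls 85 mm high, 88 mm with the lid shut. Origin: middle of its underside; z up. Its own +y points to the hinge side, at the back, roughly away from the robot.
- box_inside (a point): Middle of the box's inner floor, 2 mm up; axes of the box. Inside: 246 mm (x) by 166 mm (y). Fixed contents, relative to this point: a block fills x = +35 to +105 mm, 22 mm high; a rod along y at x = -30 mm (y = -70 to +30 mm) is 41 mm high. The scraper fits lying on these along the box's x, below the rim.
- tool_box_lid (a joint): Lid angle in rad: 0 shut, 1.57 standing upright, grows as it opens. Stiff hinge (friction 0.3 N m, lid weight up to 0.2 N m more): the lid stays where it is left. It meets the stop somewhere between 1.50 and 1.84 rad, differently each time. It may start up to 0.2 rad open.
- lid_hinge (a point): Point on the hinge line at the middle of the box's width: 91 mm behind the box's origin along its y, 86 mm above the table. The hinge line runs along the box's x; axes of the box.
- lid_knob (a point): Middle of the lid's knob, a round peg 16 mm in diameter, 12 mm high, standing on the lid's flat top 161 mm from the hinge line (8 mm above it when shut). The lid is 254 mm wide, 2 mm sheet; a 12 mm skirt hangs square from its free edge, 175 mm from the hinge line. Turns with the lid; pinched along the hinge line it can turn between the fingers. With the lid open it is on the back.
- lid_stop: Lid stop: square aluminium post (25 mm, 221 mm high with its clamp) standing fixed 165 mm behind the box's origin (origin: middle of its foot's underside; box's axes). A screw through its top points at the box along -y and carries a round rubber pad, 26 mm in diameter. The pad yields 1 mm for each 2.5 N, at most 8 mm. Over 18 N damages it; over 5 N for 0.3 s presses the lid home.
- screw_clamp (a point): Where the screw passes the post, 206 mm above the table, in line with the knob. The screw's setting varies by 36 mm and is not measured. The pad meets the lid's back 120 mm from the hinge line: a push F (N) square to the lid at distance r (m) from the hinge line presses it with about (F r - 0.3) / 0.12 N. Released, the hinge's friction keeps about 2 N on the pad.
- scraper: Loose paint scraper with red handle lying flat left of the box, 180 x 50 mm, about 90 g (varies). Origin: middle of its underside; y runs along it: handle (24 mm wide, 17 mm thick) from y = -15 to +90 mm, blade (50 mm wide, 2 mm thick, 6 mm above the underside) from y = -12 to -90 mm. Grip the handle at about y = +35 mm.
- handle_end (a point): Point 2 mm inside the end of the scraper's handle.
- blade_end (a point): Point 2 mm inside the edge of the scraper's blade.
- enamel_2: Bystander: small blue paint tin, 70 mm in diameter, 72 mm high, loose, right of the robot and near the vice. Leave alone. Origin: middle of its underside.
- masking_tape: Bystander: roll of masking tape lying flat, 104 mm across, 25 mm high, loose, to the right of the box. Leave alone. Origin: middle of its underside.
- sanding_block: Bystander: brown sanding block, 64 x 112 x 27 mm, loose, back left of the box. Leave alone. Origin: middle of its underside.

How it is judged:
By the outcome, as a careful person would: the job done as asked, in the order asked, and still so for the second after the job is handed in, with the robot touching nothing.
It also fails if it takes over 72 s, if anything falls off the work surface, if the arm or the gripper's body presses on something with over 40 N, if the wrist force passes 120 N, or if a joint passes its speed limit or range.

## Robot

A 6-joint arm with a two-finger parallel gripper is mounted at the origin on a cart in front of the work surface, level with it; the furniture and walls round the work are solid. World frame = base frame: x ahead of the robot, y to its left, z up, the work surface at z = 0. Lengths are in m, angles in rad, forces in N, time in s.
With the tool pointing down it reaches from about 0.375 to 0.9 m from the base axis. Payload 3.1 kg.
Tool frame: the origin (TCP) lies between the finger pads; the fingertips stand 22 mm ahead of it and the grasp point (between the pads) lies 3 mm ahead of it; z points along the fingers, y is the direction in which the jaws open and shut (so a half turn about z gives the same grasp; the last joint's range is limited). The gripper opens to 87 mm and grips with 3 to 60 N. Pads are 19 mm wide; open, the fingers measure 117 mm over their backs; the gripper's body (75 mm by 190 mm) begins 51 mm behind the grasp point.
Start: joints at [-1.381, 0.527, 1.433, -0, 1.181, -0.178], TCP at [0.225, -0.583, 0.219] pointing down, gripper open.
Joint ranges: [-3.08, 3.08], [-0.75, 2.2], [0.22, 2.44], [-1.43, 4.57], [0, 2.65], [-2.85, 2.85]. Speed limits (rad/s): [2.79, 2.79, 3.14, 3.14, 3.14, 3.14].

## Interface

Orientations are given as a unit quaternion [x, y, z, w].
In Python, from rig import get_obs, camera, get_calibration, hand_in, search_frame gives the robot as it stands.
- The arm moves only by the shell command python3 -m jog 'ROWS' [FORCE]. ROWS is JSON, a list of rows, each an object with "grip": the closure in counts, from 0 (fully open) to 255 (shut); "travel": the shift along the world's x, y, z in cm, a list of three; "twist": the turn about the world's z in degrees. A call has 1 to 8 rows; each row shifts and turns the commanded pose from where the row before left it; what a row does not reach is not made up. A row lasts 1/10 s, in which the tool goes at most 50 mm and 8.59 degrees, less where a joint would pass 70% of its speed; a pose out of reach is approached as far as the arm can. A call is refused whole if a number of a shift passes 5 or a number of a turn 8.59, either way. A call with a gripper value outside its range is refused whole. The fingers move at their own pace and stop on an object; FORCE is the grip in N (left out, the last holds). Time passes only in rows, so rows that do not move let the fingers close. It gives the time, the measured TCP pose, the force and the opening at its end, in the units of the state.
- get_obs(): the state, without advancing time (a new reading comes with each control period).
- camera(name): name is "scene" or "top" or "wrist"; returns the picture (420x560x3 uint8, red, green, blue); there is no depth.
- get_calibration(name): a dict with "fx", "fy", "cx", "cy" (pixels), "R" (3x3) and "t" (3): a world point X has camera coordinates R X + t; the wrist camera has in their place "T_tool_cam" (4x4, takes a point from camera to tool coordinates, whose origin is the TCP and whose axes are the flange's). Camera axes: x right, y down, z forward; pixel columns grow to the right and rows downward; lengths in m; the calibration is good to about 2 mm. A picture is of the moment at which its call begins: read the wrist's pose just before it. get_calibration takes no time and is no camera call.
- hand_in(): hands the job in, once; it reports no verdict.
Trained networks look in the newest picture that a camera, given by its name, has taken for a name from the list of things; names that differ only in an ending like _2 or _b are one class to them, and where a whole thing is asked for, a point or a joint stands for the part that bears it (a point fixed in the world has none). Each returns a list of dicts, best first, with "p" (0 to 1); they miss things now and then, are a little off and sometimes report something else, mostly with a low value. They report only what shows in the picture. A call takes as long as a camera call.
- search_frame(target, camera): "at" ([x, y, z] in m, in world coordinates, good to about 4 mm: the middle of the surface that is visible of it).
The state is a dict: "time": time; "q": joint angles; "joint_velocities": joint speeds; "joint_torque": joint torques, N m; "position": TCP position; "tool_rot": TCP orientation; "ft_force": force on the tool from outside, world axes, zero at the start; "moment": the same for the moment, N m; "grip_width": finger opening in m.
Only numpy, scipy, OpenCV 4.12 (cv2) and the standard library are available. Lean on these libraries where they do the work, as an engineer would, in place of code of your own. Each camera call takes 0.05 s, during which the arm holds its last target. There are 200 camera calls.

## Working session

There is one attempt and no reset: what is moved stays moved. The work goes in short steps, Python scripts to look and compute and a shell command to move; the robot and the scene stay as the last step left them, time stands still between calls to the robot, and variables do not carry over. Pictures are saved under pics/ and viewed, about 8 in all and at most 12, crops included, and the job is handed in when it is done.

```bash
ls; mkdir -p pics; python3 - <<'E'
from rig import *
import cv2,numpy as np
o=get_obs(); print({k:np.round(v,3).tolist() for k,v in o.items()})
for c in ("scene","top"):
    im=camera(c); cv2.imwrite(f"pics/{c}0.png",im[:,:,::-1])
    for n in ("tool_box","lid_knob","lid_stop","scraper","handle_end","blade_end","enamel_2","masking_tape","sanding_block","screw_clamp","box_inside","lid_hinge"):
        try: print(c,n,[(np.round(d["at"],3).tolist(),round(d["p"],2)) for d in search_frame(n,c)[:2]])
        except Exception as e: print(n,e)
a=cv2.imread("pics/scene0.png");b=cv2.imread("pics/top0.png")
cv2.imwrite("pics/both.png",cv2.resize(np.vstack([a,b]),None,fx=.7,fy=.7))
E
```

```text
pics
{'time': 0.0, 'q': [-1.382, 0.528, 1.434, -0.0, 1.181, -0.179], 'joint_velocities': [-0.0, -0.001, -0.002, -0.002, -0.002, -0.001], 'joint_torque': [-0.0, -44.004, -17.659, 0.063, 0.058, -0.0], 'position': [0.225, -0.582, 0.218], 'tool_rot': [0.983, 0.183, -0.0, -0.001], 'ft_force': [-0.551, 0.251, -0.209], 'moment': [0.017, -0.085, -0.038], 'grip_width': 0.087}
scene tool_box [([0.551, -0.04, 0.096], 0.92), ([0.701, -0.058, 0.121], 0.7)]
scene lid_knob [([0.539, -0.041, 0.099], 0.66)]
scene lid_stop [([0.707, -0.062, 0.12], 0.98), ([0.75, 0.269, 0.031], 0.33)]
scene scraper [([0.508, 0.305, 0.01], 0.74)]
scene handle_end [([0.503, 0.299, 0.008], 0.87), ([0.534, -0.041, 0.096], 0.5)]
scene blade_end [([0.499, 0.304, 0.01], 0.64)]
scene enamel_2 [([0.326, -0.155, 0.072], 0.75)]
scene masking_tape [([0.507, -0.349, 0.019], 0.58), ([0.537, -0.036, 0.097], 0.44)]
scene sanding_block [([0.751, 0.27, 0.029], 0.76), ([0.506, -0.347, 0.02], 0.32)]
scene screw_clamp [([0.7, -0.056, 0.12], 0.57)]
scene box_inside [([0.548, -0.037, 0.088], 0.96)]
scene lid_hinge [([0.55, -0.042, 0.094], 0.62), ([0.702, -0.057, 0.119], 0.24)]
top tool_box [([0.562, -0.059, 0.099], 0.95)]
top lid_knob [([0.547, -0.056, 0.098], 0.86), ([0.704, -0.066, 0.003], 0.15)]
top lid_stop [([0.704, -0.069, 0.006], 0.71)]
top scraper [([0.513, 0.298, 0.004], 0.93), ([0.561, -0.059, 0.097], 0.65)]
top handle_end []
top blade_end [([0.512, 0.302, 0.012], 0.56)]
top enamel_2 [([0.322, -0.176, 0.07], 0.58)]
top masking_tape [([0.511, -0.358, 0.028], 0.79), ([0.703, -0.069, 0.007], 0.21)]
top sanding_block []
top screw_clamp [([0.702, -0.066, 0.006], 0.61)]
top box_inside [([0.561, -0.059, 0.097], 0.96)]
top lid_hinge [([0.543, -0.056, 0.096], 0.74), ([0.558, -0.06, 0.096], 0.57)]
```

View pics/both.png

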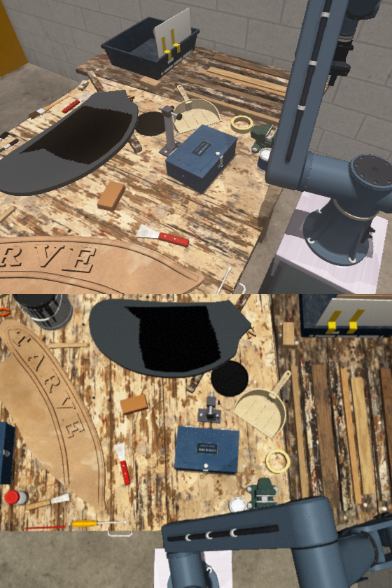

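View pics/top0.png

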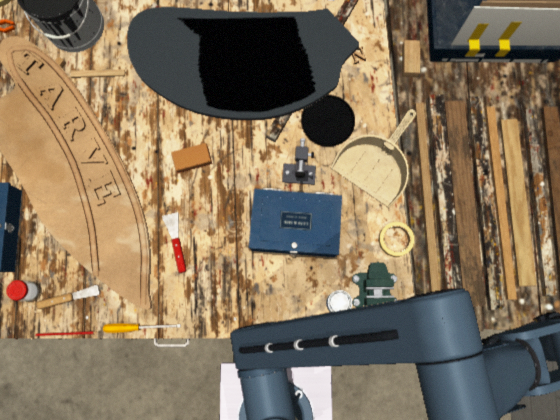

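Scene view: closed blue box, post behind it, scraper left. Top view: lid corners at about (255,188), (341,195), (337,258), (249,250); knob at (294,245); post at (299,172); scraper blade at (170,218) and handle end at (182,271); tape, tin, vice to the right.

```bash
cat > h.py <<'E'
from rig import *
import cv2,numpy as np
from scipy.spatial.transform import Rotation as Ro
def cal(c,obs=None):
    k=get_calibration(c); K=np.array([[k["fx"],0,k["cx"]],[0,k["fy"],k["cy"]],[0,0,1]])
    if "R" in k: return K,np.array(k["R"]),np.array(k["t"])
    T=np.eye(4);T[:3,:3]=Ro.from_quat(obs["tool_rot"]).as_matrix();T[:3,3]=obs["position"]
    T=np.linalg.inv(T@np.array(k["T_tool_cam"]));return K,T[:3,:3],T[:3,3]
def back(c,uv,z,obs=None):
    K,R,t=cal(c,obs);o=-R.T@t;d=R.T@np.linalg.inv(K)@[uv[0],uv[1],1]
    return o+d*(z-o[2])/d[2]
def proj(c,X,obs=None):
    K,R,t=cal(c,obs);p=K@(R@np.array(X)+t);return p[:2]/p[2]
def st():
    o=get_obs();R=Ro.from_quat(o["tool_rot"]).as_matrix()
    print("t",round(o["time"],2),"pos",np.round(o["position"],4),"jaw deg",round(np.degrees(np.arctan2(R[1,1],R[0,1])),2),"z",np.round(R[:,2],3),"F",np.round(o["ft_force"],2),"w",round(o["grip_width"],4),"q",np.round(o["q"],2));return o
E
python3 - <<'E'
from h import *
im=cv2.imread("pics/top0.png");hsv=cv2.cvtColor(im,cv2.COLOR_BGR2HSV)
m=cv2.inRange(hsv,(100,80,30),(125,255,200));m[:, :230]=0;m[:,360:]=0;m[:150]=0;m[280:]=0
m=cv2.morphologyEx(m,cv2.MORPH_OPEN,np.ones((5,5)))
c=max(cv2.findContours(m,0,2)[0],key=cv2.contourArea);r=cv2.minAreaRect(c);b=cv2.boxPoints(r);print(r,b)
P=[back("top",p,.088) for p in b];print(np.round(P,3))
print("edges",[ (np.round(np.linalg.norm(P[i]-P[i-1]),3),np.round(np.degrees(np.arctan2(*(P[i]-P[i-1])[[1,0]])),1)) for i in range(4)])
print("knob@.094",back("top",(294,245),.094),"blade",back("top",(169,217),.008),"hend",back("top",(182,271),.012))
m=cv2.inRange(hsv,(0,150,90),(8,255,255))|cv2.inRange(hsv,(172,150,90),(180,255,255));m[:,:150]=0;m[:,220:]=0;m[:200]=0;m[300:]=0
c=max(cv2.findContours(m,0,2)[0],key=cv2.contourArea);b=cv2.boxPoints(cv2.minAreaRect(c));print("handle",np.round([back("top",p,.012)[:2] for p in b],3))
E
python3 -m jog '[{"grip":0,"travel":[0,0,5],"twist":0},{"grip":0,"travel":[0,0,4],"twist":0},{"grip":0,"travel":[3,5,0],"twist":-8},{"grip":0,"travel":[3,5,0],"twist":-8},{"grip":0,"travel":[3,5,0],"twist":-8},{"grip":0,"travel":[3,5,0],"twist":-2},{"grip":0,"travel":[3,5,0],"twist":0},{"grip":0,"travel":[3,5,0],"twist":0}]'
```

```text
((295.399169921875, 222.6104736328125), (88.93379211425781, 60.600914001464844), 4.513988018035889) [[248.68547 249.31729]
 [253.45494 188.90436]
 [342.11285 195.90366]
 [337.34338 256.3166 ]]
[[ 0.464  0.075  0.088]
 [ 0.638  0.064  0.088]
 [ 0.618 -0.191  0.088]
 [ 0.444 -0.174  0.088]]
edges [(np.float64(0.251), np.float64(85.5)), (np.float64(0.175), np.float64(-3.9)), (np.float64(0.256), np.float64(-94.6)), (np.float64(0.175), np.float64(174.5))]
knob@.094 [ 0.47506743 -0.05223573  0.094     ] blade [0.57068294 0.31999539 0.008     ] hend [0.40866977 0.27513413 0.012     ]
handle [[0.502 0.312]
 [0.508 0.288]
 [0.409 0.262]
 [0.404 0.286]]
time: 2.1
position: [0.3798, -0.3241, 0.3096]
tool_rot: [0.999, -0.043, 0.0, 0.0]
ft_force: [0.8, -0.6, 0.3]
grip_width: 0.0869
```

```bash
python3 -m jog '[{"grip":0,"travel":[1.5,5,0],"twist":0},{"grip":0,"travel":[1.5,5,0],"twist":0},{"grip":0,"travel":[1.5,5,0],"twist":0},{"grip":0,"travel":[1.5,5,0],"twist":0},{"grip":0,"travel":[1.5,4,0],"twist":0},{"grip":0,"travel":[1,3,0],"twist":0},{"grip":0,"travel":[0,0,0],"twist":0}]'
python3 - <<'E'
from h import *
o=st(); im=camera("wrist"); cv2.imwrite("pics/w1.png",im[:,:,::-1])
print(get_calibration("wrist"))
for n in ("lid_knob","tool_box","lid_stop"): print(n,[(np.round(d["at"],3).tolist(),round(d["p"],2)) for d in search_frame(n,"wrist")[:2]])
E
```

```text
time: 2.8
position: [0.462, -0.0609, 0.3096]
tool_rot: [0.999, -0.04, 0.0, -0.001]
ft_force: [0.2, -0.6, 0.3]
grip_width: 0.0873
t 2.8 pos [ 0.462  -0.0609  0.3096] jaw deg -94.61 z [ 0.001  0.001 -1.   ] F [ 0.2  -0.64  0.25] w 0.0873 q [-0.37  0.2   1.69  0.    1.25  1.28]
{'fx': 343.4841383524272, 'fy': 343.4841383524272, 'cx': 281.1552965715991, 'cy': 217.58822093787387, 'T_tool_cam': array([[-3.90941626e-04, -9.65685445e-01, -2.59714205e-01,
         7.05613036e-02],
       [ 9.99999726e-01, -2.14381848e-04, -7.08147975e-04,
        -6.25820825e-04],
       [ 6.28170181e-04, -2.59714411e-01,  9.65685264e-01,
        -1.65333479e-01],
       [ 0.00000000e+00,  0.00000000e+00,  0.00000000e+00,
         1.00000000e+00]])}
lid_knob [([0.556, -0.062, 0.095], 0.72)]
tool_box [([0.558, -0.054, 0.094], 0.78), ([0.557, -0.061, 0.095], 0.34)]
lid_stop [([0.343, -0.156, 0.035], 0.54)]
```

View pics/w1.png

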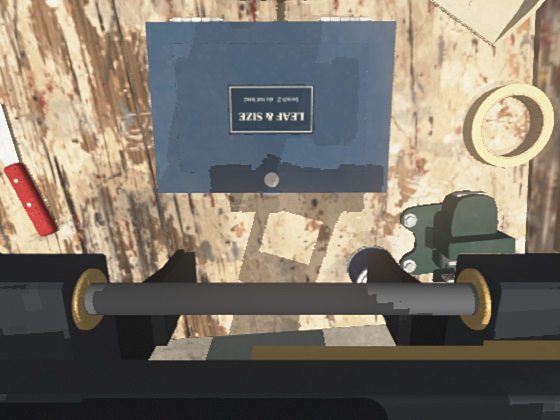

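Wrist view: lid corners near (146,24), (394,20), (388,192), (154,193); knob at (272,180); tape right, vice and tin bottom right, scraper handle far left. I'll fit the box pose and lid angle from both views.

```bash
python3 - <<'E'
from h import *
from scipy.optimize import least_squares
o=get_obs()
def lid(p,l):  # l: x, dist from hinge, height above hinge line
    bx,by,yaw,a=p; y=91-l[1]*np.cos(a)-l[2]*np.sin(a)*-1; z=86+l[1]*np.sin(a)+l[2]*np.cos(a)
    ex=np.array([np.sin(yaw),-np.cos(yaw)]);ey=np.array([np.cos(yaw),np.sin(yaw)])
    xy=np.array([bx,by])+(l[0]*ex+y*ey)/1000
    return [*xy,z/1000]
W=[((154,193),(-127,175,2)),((388,192),(127,175,2)),((272,180),(0,161,14))]
T=[((248.7,249.8),(-127,175,2)),((337.3,257),(127,175,2)),((294,245),(0,161,14)),((254,189),(-127,2,2)),((341.6,196),(127,2,2))]
f=lambda p:np.concatenate([proj("wrist",lid(p,l),o)-u for u,l in W]+[2*(proj("top",lid(p,l))-u) for u,l in T])
s=least_squares(f,[.545,-.056,-.08,.05],loss="soft_l1");print(s.x,np.round(f(s.x),1))
p=s.x
for n,l in (("knob",(0,161,8)),("hinge",(0,0,0)),("lidtop at knob",(0,161,2))): print(n,np.round(lid(p,l),4))
print("back corners pred",proj("wrist",lid(p,(-127,2,2)),o),proj("wrist",lid(p,(127,2,2)),o))
E
```

```text
[ 0.54197385 -0.05763802 -0.07663851  0.04237976] [ 2.7  2.3 -5.1  1.  -2.9  3.  -0.2 -4.9  3.  -5.5  0.3  0.4 -0.  -1.6
  0.8 -2.2]
knob [ 0.4727 -0.0523  0.1008]
hinge [ 0.6327 -0.0646  0.086 ]
lidtop at knob [ 0.4724 -0.0523  0.0948]
back corners pred [141.42275665  26.3647659 ] [392.16814927  23.42952573]
```

```bash
python3 -m jog '[{"grip":0,"travel":[1.7,0.8,-4],"twist":0},{"grip":0,"travel":[0,0,-4],"twist":0},{"grip":0,"travel":[0,0,-4],"twist":0},{"grip":0,"travel":[0,0,-2],"twist":0},{"grip":0,"travel":[0,0,0],"twist":0},{"grip":0,"travel":[0,0,0],"twist":0}]'
python3 - <<'E'
from h import *
o=st(); im=camera("wrist"); cv2.imwrite("pics/w2.png",im[:,:,::-1])
for z in (.1,.108): print(proj("wrist",[.4727,-.0523,z],o))
E
```

```text
time: 3.6
position: [0.4788, -0.0576, 0.1696]
tool_rot: [0.999, -0.044, 0.0, 0.0]
ft_force: [1.1, -0.8, -0.3]
grip_width: 0.0871
t 3.6 pos [ 0.4788 -0.0576  0.1696] jaw deg -95.04 z [ 0. -0. -1.] F [ 1.15 -0.81 -0.3 ] w 0.0871 q [-0.35  0.41  1.84 -0.    0.89  1.31]
[275.64046036 236.3510135 ]
[275.45632444 239.94041019]
```

View pics/w2.png

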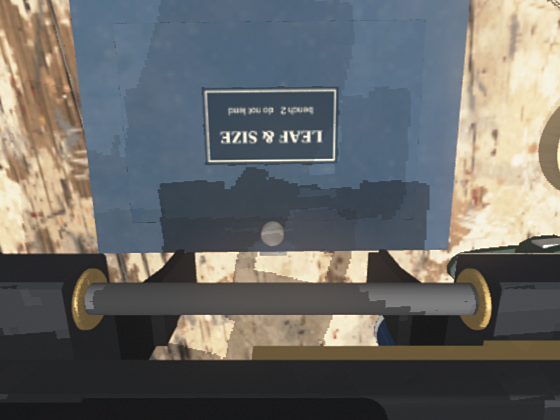

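Knob top at (273,233), about 2–3 mm from the prediction: knob ≈ (0.4745, -0.051). Correct and descend to feel the lid.

```bash
python3 -m jog '[{"grip":0,"travel":[0.2,0.65,0],"twist":0.5},{"grip":0,"travel":[0,0,-3],"twist":0},{"grip":0,"travel":[0,0,-1.2],"twist":0},{"grip":0,"travel":[0,0,-0.4],"twist":0},{"grip":0,"travel":[0,0,0],"twist":0},{"grip":0,"travel":[0,0,0],"twist":0}]' 20
python3 -m jog '[{"grip":0,"travel":[0,0,-0.4],"twist":0},{"grip":0,"travel":[0,0,0],"twist":0}]'
python3 -m jog '[{"grip":0,"travel":[0,0,-0.3],"twist":0},{"grip":0,"travel":[0,0,0],"twist":0}]'
```

```text
time: 4.25
position: [0.4815, -0.05, 0.1244]
tool_rot: [0.999, -0.038, 0.001, 0.0]
ft_force: [0.1, 0.0, 0.6]
grip_width: 0.0869
time: 4.45
position: [0.4808, -0.0499, 0.1196]
tool_rot: [0.999, -0.039, 0.0, 0.0]
ft_force: [0.3, 0.4, -0.7]
grip_width: 0.0867
time: 4.65
position: [0.4804, -0.0498, 0.1162]
tool_rot: [0.999, -0.039, -0.0, -0.0]
ft_force: [-0.1, 0.4, -0.4]
grip_width: 0.087
```

```bash

python3 -m jog '[{"grip":0,"travel":[0,0,-0.2],"twist":0},{"grip":0,"travel":[0,0,0],"twist":0}]'
python3 -m jog '[{"grip":0,"travel":[0,0,-0.2],"twist":0},{"grip":0,"travel":[0,0,0],"twist":0}]'
python3 -m jog '[{"grip":0,"travel":[0,0,-0.2],"twist":0},{"grip":0,"travel":[0,0,0],"twist":0}]'
```

```text
time: 4.85
position: [0.4804, -0.0498, 0.1141]
tool_rot: [0.999, -0.039, -0.0, -0.0]
ft_force: [0.1, 0.7, 0.5]
grip_width: 0.0871
time: 5.05
position: [0.4804, -0.0498, 0.1121]
tool_rot: [0.999, -0.039, -0.0, -0.0]
ft_force: [-0.0, 0.6, 0.3]
grip_width: 0.0871
time: 5.25
position: [0.4804, -0.0498, 0.1101]
tool_rot: [0.999, -0.039, -0.0, -0.0]
ft_force: [-0.1, -0.6, -0.1]
grip_width: 0.0869
```

```bash

python3 -m jog '[{"grip":0,"travel":[0,0,0.2],"twist":0},{"grip":150,"travel":[0,0,0],"twist":0},{"grip":255,"travel":[0,0,0],"twist":0},{"grip":255,"travel":[0,0,0],"twist":0},{"grip":255,"travel":[0,0,0],"twist":0},{"grip":255,"travel":[0,0,0],"twist":0},{"grip":255,"travel":[0,0,0],"twist":0}]' 20
python3 -c "from h import *; st()"
```

```text
time: 5.95
position: [0.4806, -0.0498, 0.1123]
tool_rot: [0.999, -0.039, -0.0, -0.0]
ft_force: [-0.3, -0.3, -0.6]
grip_width: 0.0468
t 5.95 pos [ 0.4806 -0.0498  0.1123] jaw deg -94.43 z [-0.  0. -1.] F [-0.29 -0.3  -0.6 ] w 0.0468 q [-0.34  0.51  1.88  0.    0.74  1.31]
```

```bash

python3 -m jog '[{"grip":255,"travel":[0,0,0],"twist":0},{"grip":255,"travel":[0,0,0],"twist":0},{"grip":255,"travel":[0,0,0],"twist":0},{"grip":255,"travel":[0,0,0],"twist":0},{"grip":255,"travel":[0,0,0],"twist":0},{"grip":255,"travel":[0,0,0],"twist":0}]' 20
python3 - <<'E'
from h import *
o=st()
# arc, radius sqrt(161^2+8^2); knob position relative to shut as function of angle
y=np.radians(-4.4);e=np.array([np.cos(y),np.sin(y)])
k=lambda a:np.array([*(e*(-161*np.cos(a)+8*np.sin(a))),161*np.sin(a)+8*np.cos(a)])/10
for a in np.arange(0,1.5,.1): print(round(a,2),np.round(k(a)-k(0),2),"step",np.round(k(a+.1)-k(a),2))
E
```

```text
time: 6.55
position: [0.4806, -0.0499, 0.1123]
tool_rot: [0.999, -0.039, -0.0, -0.0]
ft_force: [0.2, -0.0, -0.7]
grip_width: 0.0026
t 6.55 pos [ 0.4806 -0.0499  0.1123] jaw deg -94.43 z [-0.  0. -1.] F [ 0.19 -0.03 -0.71] w 0.0026 q [-0.34  0.51  1.88 -0.    0.74  1.31]
0.0 [0. 0. 0.] step [ 0.16 -0.01  1.6 ]
0.1 [ 0.16 -0.01  1.6 ] step [ 0.32 -0.02  1.58]
0.2 [ 0.48 -0.04  3.18] step [ 0.47 -0.04  1.54]
0.3 [ 0.95 -0.07  4.72] step [ 0.63 -0.05  1.48]
0.4 [ 1.58 -0.12  6.21] step [ 0.77 -0.06  1.41]
0.5 [ 2.35 -0.18  7.62] step [ 0.91 -0.07  1.33]
0.6 [ 3.25 -0.25  8.95] step [ 1.03 -0.08  1.23]
0.7 [ 4.29 -0.33 10.18] step [ 1.15 -0.09  1.12]
0.8 [ 5.44 -0.42 11.31] step [ 1.26 -0.1   1.  ]
0.9 [ 6.7  -0.52 12.31] step [ 1.35 -0.1   0.87]
1.0 [ 8.05 -0.62 13.18] step [ 1.43 -0.11  0.73]
1.1 [ 9.48 -0.73 13.91] step [ 1.5  -0.12  0.58]
1.2 [10.98 -0.84 14.5 ] step [ 1.55 -0.12  0.43]
1.3 [12.53 -0.96 14.93] step [ 1.58 -0.12  0.27]
1.4 [14.11 -1.09 15.2 ] step [ 1.6  -0.12  0.11]
```

```bash

python3 - <<'E'
from h import *
o=st(); w=camera("wrist"); s=camera("scene")
u=proj("scene",[.475,-.05,.1]);x,y=int(u[0]),int(u[1]);print(u)
a=cv2.resize(s[y-60:y+60,x-80:x+80],(560,420),interpolation=2)
cv2.imwrite("pics/w3.png",cv2.resize(np.hstack([w,a])[:,:,::-1],(800,300)))
t=np.array(o["position"])
for d in (0,.022): print(proj("wrist",t-[0,0,d],o))
E
```

```text
t 6.55 pos [ 0.4806 -0.0499  0.1123] jaw deg -94.43 z [-0.  0. -1.] F [ 0.19 -0.03 -0.71] w 0.0026 q [-0.34  0.51  1.88 -0.    0.74  1.31]
[310.97547379 222.44604735]
[282.62102746 266.22758206]
[282.48866891 251.18868277]
```

View pics/w3.png

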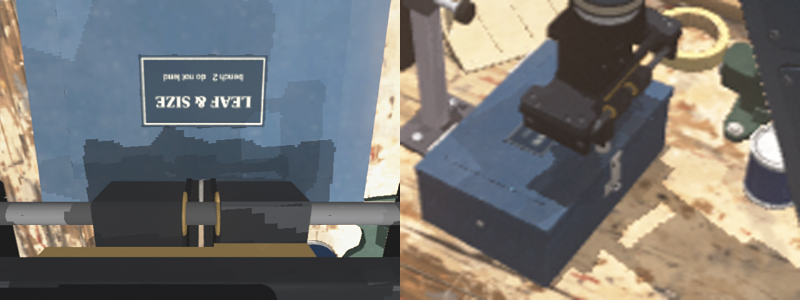

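```bash

python3 - <<'E'
from h import *
q=lambda d:Ro.from_euler("z",d,degrees=True)*Ro.from_quat([1,0,0,0])
mk=lambda p,j:dict(position=p,tool_rot=(q(j+90)).as_quat())
o1=mk([.462,-.0609,.3096],-94.61);o2=mk([.4788,-.0576,.1696],-95.04);o=get_obs()
for z in (.08,.09,.1,.11,.12): print(z,np.round(back("wrist",(272,180),z,o1),4)[:2],np.round(back("wrist",(273,233),z,o2),4)[:2],np.round(back("top",(294,245),z),4)[:2])
from scipy.optimize import least_squares
f=lambda X:np.r_[proj("wrist",X,o1)-[272,180],proj("wrist",X,o2)-[273,233]]
s=least_squares(f,[.475,-.05,.1]);print(s.x,f(s.x)); print(proj("wrist",s.x,o))
print(get_obs()["tool_rot"],mk([0,0,0],-94.43)["tool_rot"])
E
```

```text
0.08 [ 0.4723 -0.0502] [ 0.4691 -0.0495] [ 0.4769 -0.0526]
0.09 [ 0.4738 -0.0506] [ 0.4722 -0.0501] [ 0.4756 -0.0523]
0.1 [ 0.4753 -0.051 ] [ 0.4753 -0.0506] [ 0.4743 -0.0521]
0.11 [ 0.4768 -0.0514] [ 0.4785 -0.0512] [ 0.473  -0.0518]
0.12 [ 0.4784 -0.0518] [ 0.4816 -0.0517] [ 0.4717 -0.0516]
[ 0.4753263  -0.05073121  0.09997878] [-0.24472917  0.00288119  0.15978294 -0.00303927]
[284.78060944 266.03749307]
[ 9.99252087e-01 -3.86686834e-02  7.74118377e-06 -4.88493380e-06] [ 0.99925283 -0.03864941  0.          0.        ]
```

```bash

python3 - <<'E'
from h import *
o=st(); w=camera("wrist")
cv2.imwrite("pics/w4.png",cv2.resize(w[200:340,180:380],(800,560),interpolation=2)[:,:,::-1])
E
```

```text
t 6.65 pos [ 0.4806 -0.0499  0.1124] jaw deg -94.43 z [ 0.  0. -1.] F [-0.03  0.28 -0.26] w 0.0013 q [-0.34  0.51  1.88  0.    0.74  1.31]
```

View pics/w4.png

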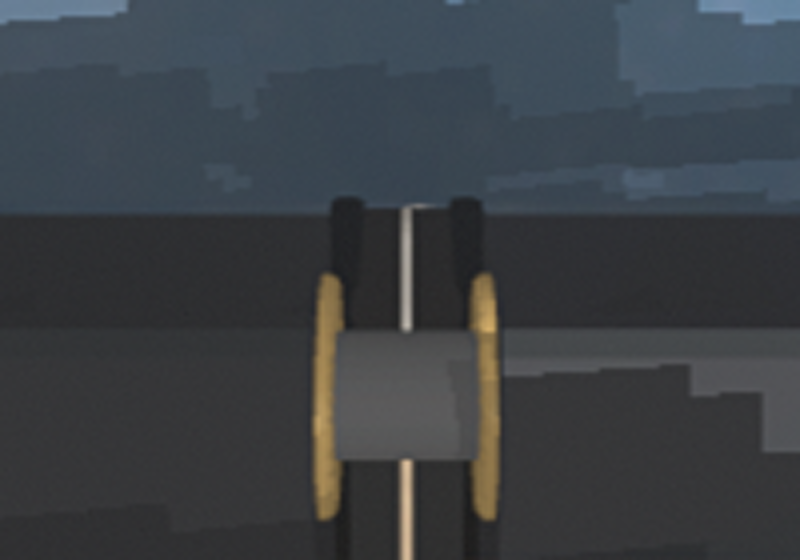

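The fingers closed to ~1 mm and light knob metal shows at the tips (407,205 in the crop): it looks as though they closed above the knob. I'll feel downward to check.

```bash

for i in 1 2 3; do python3 -m jog '[{"grip":255,"travel":[0,0,-0.1],"twist":0},{"grip":255,"travel":[0,0,0],"twist":0}]' | grep -E 'pos|ft|wid'; done
```

```text
position: [0.4805, -0.0498, 0.1112]
ft_force: [0.8, -0.2, 0.3]
grip_width: 0.0006
position: [0.4805, -0.0498, 0.1102]
ft_force: [0.6, -0.0, 0.5]
grip_width: 0.0005
position: [0.4805, -0.0498, 0.1092]
ft_force: [-0.1, -0.7, -0.6]
grip_width: 0.0005
```

```bash

for i in 1 2 3 4; do python3 -m jog '[{"grip":255,"travel":[0,0,-0.15],"twist":0},{"grip":255,"travel":[0,0,0],"twist":0}]' | grep -E 'pos|ft'; done
```

```text
position: [0.4805, -0.0499, 0.1077]
ft_force: [-0.2, -0.5, 0.1]
position: [0.4805, -0.0498, 0.1062]
ft_force: [0.8, 0.4, -0.1]
position: [0.4805, -0.0499, 0.1047]
ft_force: [-0.4, -0.5, -0.1]
position: [0.4805, -0.0498, 0.1032]
ft_force: [1.3, -0.3, 0.3]
```

```bash

python3 - <<'E'
from h import *
o=st(); s=camera("scene").copy();w=camera("wrist")
p=np.array(o["position"])
for X,c in ((p,(255,0,0)),(p-[0,0,.022],(0,255,0)),([.4753,-.0507,.1],(255,255,0)),([.459,-.05,.088],(255,0,255))): 
    u=proj("scene",X);print(u);cv2.circle(s,(int(u[0]),int(u[1])),1,c,-1)
a=s[160:280,220:360]
cv2.imwrite("pics/s5.png",np.vstack([cv2.resize(a,None,fx=4,fy=4,interpolation=2)])[:,:,::-1])
E
```

```text
t 8.1 pos [ 0.4805 -0.0498  0.1032] jaw deg -94.43 z [-0.  0. -1.] F [ 1.27 -0.33  0.34] w 0.0004 q [-0.34  0.53  1.89  0.    0.72  1.31]
[309.15333815 220.90774522]
[308.86185014 226.51276653]
[310.99810282 222.2404838 ]
[316.09564251 227.69688697]
```

View pics/s5.png

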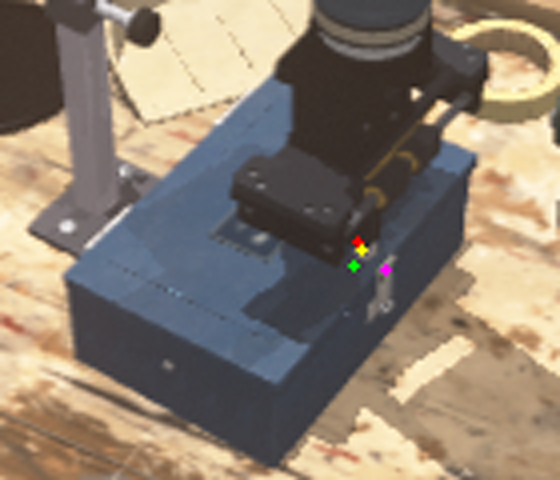

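```bash

for i in 1 2 3 4; do python3 -m jog '[{"grip":255,"travel":[0,0,-0.1],"twist":0},{"grip":255,"travel":[0,0,0],"twist":0}]' | grep -E 'pos|ft'; done; python3 -c "
from h import *;o=st();print(o['moment'],o['joint_torque'])"
```

```text
position: [0.4806, -0.0499, 0.1023]
ft_force: [-0.0, 0.5, 0.7]
position: [0.4805, -0.0499, 0.1013]
ft_force: [0.2, -0.8, 0.6]
position: [0.4805, -0.0498, 0.1002]
ft_force: [-0.5, 0.2, -1.0]
position: [0.4805, -0.0498, 0.0992]
ft_force: [-0.2, 0.3, 0.7]
t 9.0 pos [ 0.4805 -0.0498  0.0992] jaw deg -94.43 z [-0.  0. -1.] F [-0.16  0.26  0.68] w 0.0003 q [-0.34  0.54  1.89  0.    0.71  1.31]
[0.09362079 0.04528363 0.00781612] [-3.86242813e-03 -3.62085629e+01 -9.48711991e+00  3.55525478e-02
 -7.68792490e-02  2.14878321e-05]
```

```bash

for i in 1 2 3 4 5 6; do python3 -m jog '[{"grip":255,"travel":[0,0,-0.1],"twist":0},{"grip":255,"travel":[0,0,0],"twist":0}]' | grep -E 'pos|ft'; done
```

```text
position: [0.4806, -0.0499, 0.0983]
ft_force: [0.4, -0.7, -0.3]
position: [0.4806, -0.0499, 0.0973]
ft_force: [0.4, 0.1, 0.1]
position: [0.4806, -0.0499, 0.0971]
ft_force: [-1.4, 0.5, 6.9]
position: [0.4807, -0.0499, 0.0969]
ft_force: [-2.5, 1.5, 14.4]
position: [0.4807, -0.0499, 0.0967]
ft_force: [-4.1, 1.0, 21.2]
position: [0.4807, -0.0499, 0.0966]
ft_force: [-5.9, 1.3, 29.6]
```

```bash

python3 -m jog '[{"grip":255,"travel":[0,0,2.5],"twist":0},{"grip":255,"travel":[3,0,0],"twist":0},{"grip":255,"travel":[0,0,-0.8],"twist":0},{"grip":255,"travel":[0,0,0],"twist":0}]' | grep -E 'pos|ft'
for i in 1 2 3 4 5 6 7; do python3 -m jog '[{"grip":255,"travel":[0,0,-0.2],"twist":0},{"grip":255,"travel":[0,0,0],"twist":0}]' | grep -E 'pos|ft'; done
```

```text
position: [0.51, -0.0496, 0.1095]
ft_force: [-0.0, 0.6, -0.6]
position: [0.5091, -0.0495, 0.1076]
ft_force: [0.4, 0.2, 0.9]
position: [0.51, -0.0498, 0.106]
ft_force: [-0.1, -0.2, 0.3]
position: [0.5104, -0.0499, 0.1042]
ft_force: [-0.8, 0.2, 0.1]
position: [0.5104, -0.0498, 0.1021]
ft_force: [0.3, 0.4, 0.3]
position: [0.5104, -0.0498, 0.1001]
ft_force: [-0.2, 0.3, 0.2]
position: [0.5104, -0.0498, 0.0981]
ft_force: [0.4, -0.6, -0.2]
position: [0.5104, -0.0498, 0.0961]
ft_force: [-0.3, -0.5, 0.8]
```

```bash

for i in 1 2 3 4 5 6; do python3 -m jog '[{"grip":255,"travel":[0,0,-0.2],"twist":0},{"grip":255,"travel":[0,0,0],"twist":0}]' | grep -E 'pos|ft'; done
python3 - <<'E'
from h import *
o=st(); w=camera("wrist");s=camera("scene")
cv2.imwrite("pics/w6.png",cv2.resize(np.hstack([w,cv2.resize(s[160:280,220:380],(560,420))]),(800,300))[:,:,::-1])
E
```

```text
position: [0.5104, -0.0498, 0.0941]
ft_force: [-0.3, -0.9, 1.1]
position: [0.5104, -0.0498, 0.0921]
ft_force: [0.6, 0.8, -1.2]
position: [0.5104, -0.0498, 0.0901]
ft_force: [-0.6, -0.1, 0.1]
position: [0.5104, -0.0498, 0.0881]
ft_force: [0.1, -0.3, 0.1]
position: [0.5104, -0.0498, 0.0862]
ft_force: [0.8, -0.2, -0.0]
position: [0.5107, -0.0499, 0.0853]
ft_force: [-1.8, 0.4, 8.2]
t 13.2 pos [ 0.5107 -0.0499  0.0853] jaw deg -94.42 z [ 0. -0. -1.] F [-1.8   0.43  8.2 ] w 0.0005 q [-0.32  0.59  1.83 -0.    0.72  1.33]
```

View pics/w6.png

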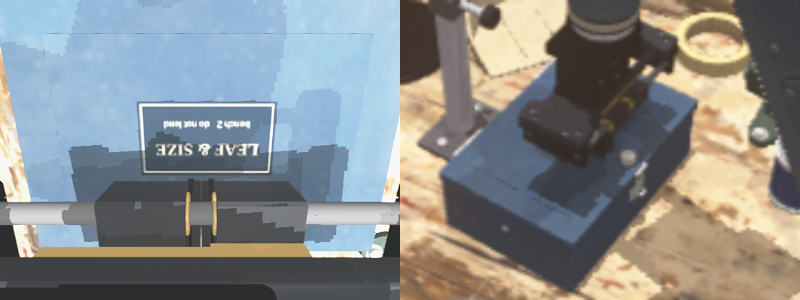

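The lid top was met at TCP z = 0.0855. So these fingertips end about 2.5 mm *above* the reported TCP, not 22 mm ahead; the wrist picture agrees (finger edge row 249). The scene view shows the knob clear in front of the fingers. From here I use the felt value.

```bash

python3 -m jog '[{"grip":110,"travel":[0,0,2.8],"twist":0},{"grip":110,"travel":[-3,-0.05,0],"twist":0},{"grip":110,"travel":[0,0,0],"twist":0},{"grip":110,"travel":[0,0,0],"twist":0},{"grip":110,"travel":[0,0,0],"twist":0},{"grip":110,"travel":[0,0,-2],"twist":0},{"grip":110,"travel":[0,0,0],"twist":0},{"grip":110,"travel":[0,0,0],"twist":0}]'
python3 -m jog '[{"grip":110,"travel":[0,0,-0.4],"twist":0},{"grip":110,"travel":[0,0,0],"twist":0}]'
```

```text
time: 14.1
position: [0.4808, -0.0503, 0.092]
tool_rot: [0.999, -0.039, -0.0, -0.0]
ft_force: [0.4, -0.1, -0.8]
grip_width: 0.0483
time: 14.3
position: [0.4808, -0.0504, 0.0883]
tool_rot: [0.999, -0.039, 0.0, 0.0]
ft_force: [0.5, 0.7, -0.7]
grip_width: 0.0492
```

```bash

python3 -m jog '[{"grip":255,"travel":[0,0,0],"twist":0},{"grip":255,"travel":[0,0,0],"twist":0},{"grip":255,"travel":[0,0,0],"twist":0},{"grip":255,"travel":[0,0,0],"twist":0},{"grip":255,"travel":[0,0,0],"twist":0},{"grip":255,"travel":[0,0,0],"twist":0},{"grip":255,"travel":[0,0,0],"twist":0}]' 20
```

```text
time: 15.0
position: [0.4806, -0.0512, 0.0884]
tool_rot: [0.999, -0.038, 0.0, 0.001]
ft_force: [-0.8, -4.6, 1.1]
grip_width: 0.015
```

```bash

python3 -m jog '[{"grip":255,"travel":[0.16,-0.07,1.6],"twist":0},{"grip":255,"travel":[0.32,-0.02,1.58],"twist":0},{"grip":255,"travel":[0.47,-0.04,1.54],"twist":0},{"grip":255,"travel":[0.63,-0.05,1.48],"twist":0},{"grip":255,"travel":[0,0,0],"twist":0}]'
```

```text
time: 15.5
position: [0.4972, -0.0526, 0.1516]
tool_rot: [0.999, -0.038, 0.001, 0.0]
ft_force: [-0.8, -3.0, 0.0]
grip_width: 0.0148
```

```bash

python3 - <<'E'
from h import *
o=st(); w=camera("wrist");s=camera("scene")
cv2.imwrite("pics/w7.png",cv2.resize(np.hstack([w,cv2.resize(s[160:280,220:380],(560,420))]),(800,300))[:,:,::-1])
E
```

```text
t 15.5 pos [ 0.4972 -0.0526  0.1516] jaw deg -94.41 z [ 0.002 -0.001 -1.   ] F [-0.79 -3.02  0.03] w 0.0148 q [-0.33  0.46  1.81 -0.    0.87  1.32]
```

```bash

python3 -m jog '[{"grip":255,"travel":[0.77,-0.06,1.41],"twist":0},{"grip":255,"travel":[0.91,-0.07,1.33],"twist":0},{"grip":255,"travel":[1.03,-0.08,1.23],"twist":0},{"grip":255,"travel":[0,0,0],"twist":0}]'
python3 -m jog '[{"grip":255,"travel":[1.15,-0.09,1.12],"twist":0},{"grip":255,"travel":[1.26,-0.1,1.0],"twist":0},{"grip":255,"travel":[1.35,-0.1,0.87],"twist":0},{"grip":255,"travel":[0,0,0],"twist":0}]'
```

```text
time: 16.0
position: [0.5237, -0.0546, 0.1902]
tool_rot: [0.999, -0.038, -0.0, 0.0]
ft_force: [-2.3, -3.3, 1.8]
grip_width: 0.015
time: 16.4
position: [0.5611, -0.0575, 0.2197]
tool_rot: [0.999, -0.038, -0.0, 0.0]
ft_force: [-2.7, -3.2, 4.9]
grip_width: 0.015
```

```bash

python3 -m jog '[{"grip":255,"travel":[1.43,-0.11,0.73],"twist":0},{"grip":255,"travel":[1.5,-0.12,0.58],"twist":0},{"grip":255,"travel":[1.55,-0.12,0.43],"twist":0},{"grip":255,"travel":[0.8,-0.06,0.16],"twist":0},{"grip":255,"travel":[0,0,0],"twist":0}]'
```

```text
time: 16.9
position: [0.6144, -0.0616, 0.2386]
tool_rot: [0.999, -0.039, 0.001, 0.0]
ft_force: [-0.3, -2.9, 3.4]
grip_width: 0.0148
```

```bash

python3 -m jog '[{"grip":110,"travel":[0,0,0],"twist":0},{"grip":110,"travel":[0,0,0],"twist":0},{"grip":110,"travel":[0,0,0],"twist":0},{"grip":110,"travel":[0,0,0],"twist":0},{"grip":110,"travel":[0,0,2],"twist":0},{"grip":110,"travel":[0,0,3],"twist":0},{"grip":255,"travel":[0,0,0.5],"twist":0},{"grip":255,"travel":[-4,0.3,0],"twist":0}]'
python3 -m jog '[{"grip":255,"travel":[-3,0.2,0],"twist":0},{"grip":255,"travel":[0,0,0],"twist":0},{"grip":255,"travel":[0,0,0],"twist":0},{"grip":255,"travel":[0,0,0],"twist":0},{"grip":255,"travel":[0,0,0],"twist":0}]'
python3 - <<'E'
from h import *
o=st(); s=camera("scene");
cv2.imwrite("pics/s8.png",cv2.resize(s[100:280,200:400],(800,720)[:2] if 0 else (660,594),interpolation=2)[:,:,::-1])
E
```

```text
time: 17.7
position: [0.5783, -0.0593, 0.2949]
tool_rot: [0.999, -0.038, 0.004, 0.001]
ft_force: [-0.9, -0.6, 0.2]
grip_width: 0.0402
time: 18.2
position: [0.5449, -0.0565, 0.2938]
tool_rot: [0.999, -0.039, 0.0, 0.0]
ft_force: [0.4, 1.0, 0.1]
grip_width: 0.0034
t 18.2 pos [ 0.5449 -0.0565  0.2938] jaw deg -94.42 z [ 0.001 -0.    -1.   ] F [0.44 1.02 0.07] w 0.0034 q [-0.31  0.34  1.53  0.    1.27  1.34]
```

View pics/s8.png

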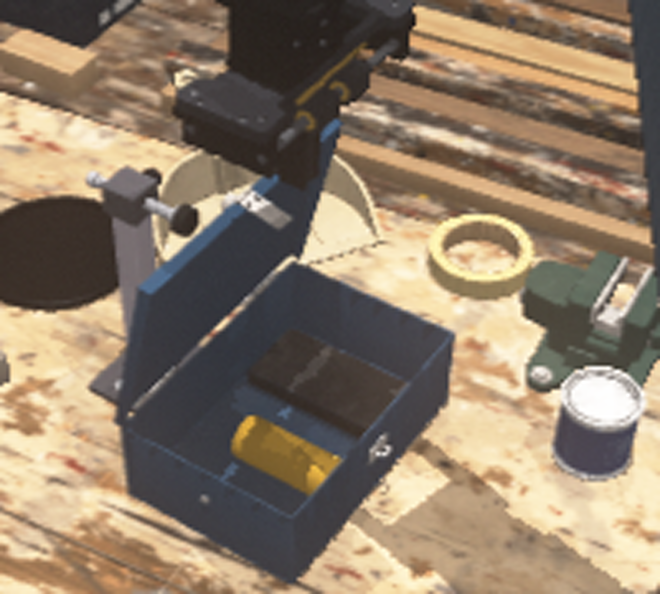

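The lid stands open at ~1.35 rad with nothing displaced; knob side faces the post, rod and block visible inside. Now push from the front with closed fingers.

```bash

python3 -m jog '[{"grip":255,"travel":[0,3,-3],"twist":0},{"grip":255,"travel":[0,0,-3],"twist":0},{"grip":255,"travel":[1.5,-0.1,0],"twist":0},{"grip":255,"travel":[1,-0.1,0],"twist":0},{"grip":255,"travel":[0.5,0,0],"twist":0},{"grip":255,"travel":[0,0,0],"twist":0}]' | grep -E 'pos|ft'
for i in 1 2 3 4; do python3 -m jog '[{"grip":255,"travel":[0.5,-0.04,0],"twist":0},{"grip":255,"travel":[0,0,0],"twist":0}]' | grep -E 'pos|ft'; done
```

```text
position: [0.5754, -0.0287, 0.2345]
ft_force: [0.1, 0.9, 0.6]
position: [0.5789, -0.0287, 0.2344]
ft_force: [-0.5, -0.2, 0.6]
position: [0.584, -0.0291, 0.2342]
ft_force: [-1.1, 0.4, 1.5]
position: [0.5895, -0.0295, 0.2341]
ft_force: [-1.4, 0.5, 0.9]
position: [0.5947, -0.0299, 0.234]
ft_force: [0.7, -0.3, 1.0]
```

```bash

for i in 1 2 3 4; do python3 -m jog '[{"grip":255,"travel":[0.2,-0.02,0],"twist":0},{"grip":255,"travel":[0,0,0],"twist":0}]' | grep -E 'pos|ft'; done; python3 -c "
from h import *
a=[get_obs()['ft_force'][0]];print(a)"
```

```text
position: [0.5961, -0.0301, 0.2339]
ft_force: [-1.3, 0.3, 1.4]
position: [0.5981, -0.0303, 0.2339]
ft_force: [-1.6, 0.9, 1.4]
position: [0.6002, -0.0305, 0.234]
ft_force: [-2.5, -0.6, 0.5]
position: [0.6022, -0.0307, 0.234]
ft_force: [-2.3, 0.4, 0.7]
[np.float64(-2.3017088797043446)]
```

```bash

for i in 1 2 3; do python3 -m jog '[{"grip":255,"travel":[0.2,-0.02,0],"twist":0},{"grip":255,"travel":[0,0,0],"twist":0}]' | grep -E 'pos|ft'; done
```

```text
position: [0.6042, -0.0309, 0.2339]
ft_force: [-1.1, 0.2, 1.0]
position: [0.6062, -0.0311, 0.2339]
ft_force: [-1.0, 0.7, 1.1]
position: [0.6082, -0.0313, 0.234]
ft_force: [-1.8, 0.9, -0.1]
```

```bash

for i in 1 2 3; do python3 -m jog '[{"grip":255,"travel":[0.2,-0.02,0],"twist":0},{"grip":255,"travel":[0,0,0],"twist":0}]' | grep -E 'pos|ft'; done
```

```text
position: [0.6102, -0.0315, 0.234]
ft_force: [-1.6, 1.0, 1.4]
position: [0.6122, -0.0317, 0.2339]
ft_force: [-1.5, 1.4, 0.1]
position: [0.6142, -0.0319, 0.234]
ft_force: [-0.5, 0.5, 1.1]
```

```bash

for i in 1 2 3; do python3 -m jog '[{"grip":255,"travel":[0.2,-0.02,0],"twist":0},{"grip":255,"travel":[0,0,0],"twist":0}]' | grep -E 'pos|ft'; done
```

```text
position: [0.6162, -0.0321, 0.2339]
ft_force: [-0.6, 1.0, -0.2]
position: [0.6182, -0.0323, 0.2339]
ft_force: [-0.8, 0.3, 1.2]
position: [0.6202, -0.0325, 0.2339]
ft_force: [-0.4, 1.1, 0.7]
```

```bash

for i in 1 2 3; do python3 -m jog '[{"grip":255,"travel":[0.2,-0.02,0],"twist":0},{"grip":255,"travel":[0,0,0],"twist":0}]' | grep -E 'pos|ft'; done
```

```text
position: [0.6222, -0.0327, 0.2339]
ft_force: [-1.6, 0.5, 0.8]
position: [0.6242, -0.0329, 0.2339]
ft_force: [-0.6, 0.5, 0.3]
position: [0.6262, -0.0331, 0.2339]
ft_force: [-0.2, 0.5, 0.2]
```

```bash

for i in 1 2 3; do python3 -m jog '[{"grip":255,"travel":[0.2,-0.02,0],"twist":0},{"grip":255,"travel":[0,0,0],"twist":0}]' | grep -E 'pos|ft'; done
```

```text
position: [0.6282, -0.0332, 0.2339]
ft_force: [-0.9, 0.6, 0.6]
position: [0.6301, -0.0334, 0.2339]
ft_force: [-1.0, 0.3, 0.6]
position: [0.6318, -0.0336, 0.2339]
ft_force: [-1.9, -0.2, -0.5]
```

```bash

for i in 1 2; do python3 -m jog '[{"grip":255,"travel":[0.2,-0.02,0],"twist":0},{"grip":255,"travel":[0,0,0],"twist":0}]' | grep -E 'pos|ft'; done
```

```text
position: [0.6332, -0.0337, 0.2338]
ft_force: [-4.3, 0.8, 1.2]
position: [0.6346, -0.0338, 0.2337]
ft_force: [-5.5, 1.1, 2.5]
```

```bash

python3 -m jog '[{"grip":255,"travel":[0.2,-0.02,0],"twist":0},{"grip":255,"travel":[0,0,0],"twist":0},{"grip":255,"travel":[0,0,0],"twist":0}]' | grep -E 'pos|ft'
python3 -m jog '[{"grip":255,"travel":[0.1,-0.01,0],"twist":0},{"grip":255,"travel":[0,0,0],"twist":0},{"grip":255,"travel":[0,0,0],"twist":0}]' | grep -E 'pos|ft'
```

```text
position: [0.6358, -0.0339, 0.2337]
ft_force: [-6.8, 1.8, 2.1]
position: [0.6362, -0.0339, 0.2336]
ft_force: [-7.7, 0.9, 4.4]
```

```bash

python3 -m jog '[{"grip":255,"travel":[0,0,0],"twist":0},{"grip":255,"travel":[0,0,0],"twist":0},{"grip":255,"travel":[0,0,0],"twist":0},{"grip":255,"travel":[0,0,0],"twist":0},{"grip":255,"travel":[0,0,0],"twist":0}]' | grep -E 'pos|ft'
python3 -m jog '[{"grip":255,"travel":[-0.3,0,0],"twist":0},{"grip":255,"travel":[-0.5,0,0],"twist":0},{"grip":255,"travel":[-2,0,0],"twist":0},{"grip":110,"travel":[-4,0,0],"twist":0},{"grip":110,"travel":[-4,0,3],"twist":0},{"grip":110,"travel":[-4,5,3],"twist":0},{"grip":110,"travel":[-2,5,0],"twist":0},{"grip":110,"travel":[0,5,0],"twist":0}]' | grep -E 'time|pos|ft'
python3 - <<'E'
from h import *
o=st(); s=camera("scene");
cv2.imwrite("pics/s9.png",cv2.resize(s[100:300,180:400],(660,600),interpolation=2)[:,:,::-1])
E
```

```text
position: [0.6362, -0.0339, 0.2336]
ft_force: [-8.7, 2.8, 3.5]
time: 25.75
position: [0.4835, 0.0975, 0.2868]
ft_force: [1.1, -0.1, 0.4]
t 25.75 pos [0.4835 0.0975 0.2868] jaw deg -94.61 z [ 0.005 -0.001 -1.   ] F [ 1.12 -0.12  0.44] w 0.0328 q [-0.03  0.26  1.67 -0.    1.2   1.62]
```

View pics/s9.png

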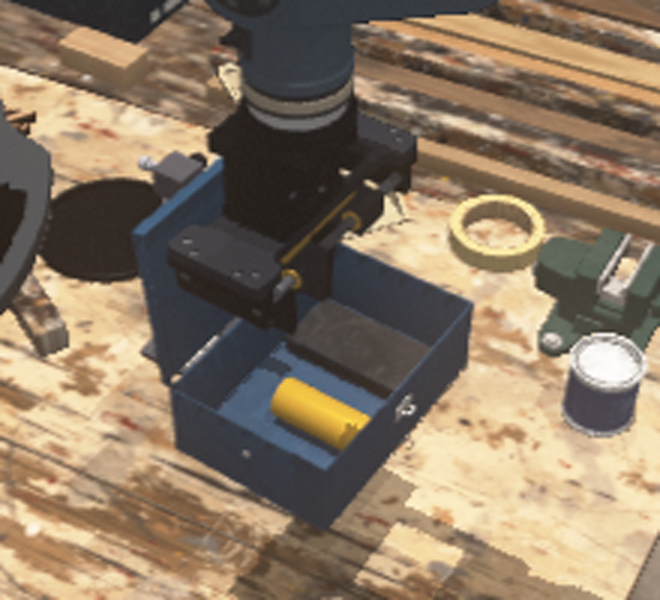

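Lid rests back at the pad, post/knob upright behind it, tins and tape untouched; rod and block in the box are clear. Now over the scraper.

```bash

python3 -m jog '[{"grip":60,"travel":[-0.5,5,0],"twist":6},{"grip":60,"travel":[-0.5,5,0],"twist":7},{"grip":60,"travel":[0,5,0],"twist":6.4},{"grip":60,"travel":[0,3,-4],"twist":0},{"grip":60,"travel":[0,0,-4],"twist":0},{"grip":60,"travel":[0,0,0],"twist":0},{"grip":60,"travel":[0,0,0],"twist":0}]' | grep -E 'time|pos|ft'
python3 - <<'E'
from h import *
o=st(); w=camera("wrist"); cv2.imwrite("pics/w10.png",w[:,:,::-1])
hsv=cv2.cvtColor(w,cv2.COLOR_RGB2HSV)
m=cv2.inRange(hsv,(0,150,70),(8,255,255))|cv2.inRange(hsv,(172,150,70),(180,255,255))
c=max(cv2.findContours(m,0,2)[0],key=cv2.contourArea);b=cv2.boxPoints(cv2.minAreaRect(c));print(cv2.contourArea(c),b)
print(np.round([back("wrist",p,.013,o)[:2] for p in b],4))
E
```

```text
time: 26.5
position: [0.475, 0.2768, 0.2053]
ft_force: [-0.0, 0.2, 1.0]
t 26.5 pos [0.475  0.2768 0.2053] jaw deg -75.04 z [ 0.001 -0.    -1.   ] F [-0.03  0.18  0.97] w 0.0662 q [ 0.32  0.44  1.64 -0.    1.06  1.63]
227.0 [[258. 174.]
 [258. 156.]
 [277. 156.]
 [277. 174.]]
[[0.4897 0.3065]
 [0.5077 0.311 ]
 [0.5127 0.2921]
 [0.4948 0.2874]]
```

```bash

python3 -m jog '[{"grip":60,"travel":[-1.4,1.2,-4],"twist":0.2},{"grip":60,"travel":[0,0,-5],"twist":0},{"grip":60,"travel":[0,0,-5],"twist":0},{"grip":60,"travel":[0,0,-4],"twist":0},{"grip":60,"travel":[0,0,0],"twist":0},{"grip":60,"travel":[0,0,0],"twist":0}]' | grep -E 'time|pos|ft'
python3 -m jog '[{"grip":60,"travel":[0,0,-1.5],"twist":0},{"grip":60,"travel":[0,0,0],"twist":0},{"grip":60,"travel":[0,0,0],"twist":0}]' | grep -E 'time|pos|ft'
python3 -m jog '[{"grip":60,"travel":[0,0,-0.4],"twist":0},{"grip":60,"travel":[0,0,0],"twist":0}]' | grep -E 'time|pos|ft'
```

```text
time: 27.15
position: [0.4623, 0.289, 0.0267]
ft_force: [0.1, 0.6, 0.3]
time: 27.45
position: [0.4622, 0.2896, 0.0131]
ft_force: [-0.1, 0.4, 0.3]
time: 27.65
position: [0.4607, 0.2891, 0.0072]
ft_force: [-0.5, -0.1, -0.5]
```

```bash

python3 -m jog '[{"grip":60,"travel":[0,0,-0.4],"twist":0},{"grip":60,"travel":[0,0,0],"twist":0}]' | grep -E 'time|pos|ft'
python3 -m jog '[{"grip":255,"travel":[0,0,0],"twist":0},{"grip":255,"travel":[0,0,0],"twist":0},{"grip":255,"travel":[0,0,0],"twist":0},{"grip":255,"travel":[0,0,0],"twist":0},{"grip":255,"travel":[0,0,0],"twist":0},{"grip":255,"travel":[0,0,0],"twist":0},{"grip":255,"travel":[0,0,0],"twist":0},{"grip":255,"travel":[0,0,0],"twist":0}]' 30
```

```text
time: 27.85
position: [0.4598, 0.2888, 0.0019]
ft_force: [0.1, -0.1, -0.5]
time: 28.65
position: [0.4601, 0.2889, 0.0022]
tool_rot: [0.991, 0.132, -0.0, 0.0]
ft_force: [-0.4, -0.0, 0.5]
grip_width: 0.0236
```

```bash

python3 -m jog '[{"grip":255,"travel":[0,0,2],"twist":0},{"grip":255,"travel":[0,0,4],"twist":0},{"grip":255,"travel":[0,0,5],"twist":0},{"grip":255,"travel":[0,0,5],"twist":0},{"grip":255,"travel":[0,0,0],"twist":8},{"grip":255,"travel":[0,0,0],"twist":8},{"grip":255,"travel":[0,0,0],"twist":8},{"grip":255,"travel":[0,0,0],"twist":8}]'
python3 -m jog '[{"grip":255,"travel":[0.5,-2,0],"twist":8},{"grip":255,"travel":[0.5,-3,0],"twist":8},{"grip":255,"travel":[0.7,-4,0],"twist":8},{"grip":255,"travel":[0.7,-4,0],"twist":8},{"grip":255,"travel":[0.7,-4,0],"twist":6.6},{"grip":255,"travel":[0.7,-4,0],"twist":0},{"grip":255,"travel":[0.7,-4,0],"twist":0},{"grip":255,"travel":[0,0,0],"twist":0}]'
python3 -c "from h import *; st()"
```

```text
time: 29.45
position: [0.4596, 0.2888, 0.1621]
tool_rot: [0.915, 0.403, -0.0, -0.0]
ft_force: [-0.1, -0.1, -1.2]
grip_width: 0.0235
time: 30.25
position: [0.5067, 0.0345, 0.1622]
tool_rot: [0.735, 0.678, 0.0, 0.001]
ft_force: [-0.4, 0.4, -1.0]
grip_width: 0.0237
t 30.25 pos [0.5067 0.0345 0.1622] jaw deg -4.57 z [ 0.002 -0.002 -1.   ] F [-0.45  0.37 -0.99] w 0.0237 q [-0.15  0.45  1.78 -0.    0.9  -0.07]
```

```bash

python3 -m jog '[{"grip":255,"travel":[0.3,-4,0],"twist":0.2},{"grip":255,"travel":[0.3,-4,0],"twist":0},{"grip":255,"travel":[0.3,-3,0],"twist":0},{"grip":255,"travel":[0.2,-1.2,0],"twist":0},{"grip":255,"travel":[0,0,0],"twist":0},{"grip":255,"travel":[0,0,0],"twist":0}]'
python3 - <<'E'
from h import *
o=st(); w=camera("wrist"); s=camera("scene")
cv2.imwrite("pics/w11.png",cv2.resize(np.hstack([w,cv2.resize(s[130:295,180:400],(560,420),interpolation=2)]),(800,300))[:,:,::-1])
E
```

```text
time: 30.85
position: [0.5153, -0.0816, 0.1619]
tool_rot: [0.732, 0.682, -0.0, -0.001]
ft_force: [0.3, 0.7, -1.6]
grip_width: 0.0236
t 30.85 pos [ 0.5153 -0.0816  0.1619] jaw deg -4.05 z [-0.002  0.001 -1.   ] F [ 0.33  0.65 -1.58] w 0.0236 q [-0.37  0.47  1.75  0.    0.92 -0.3 ]
```

View pics/w11.png

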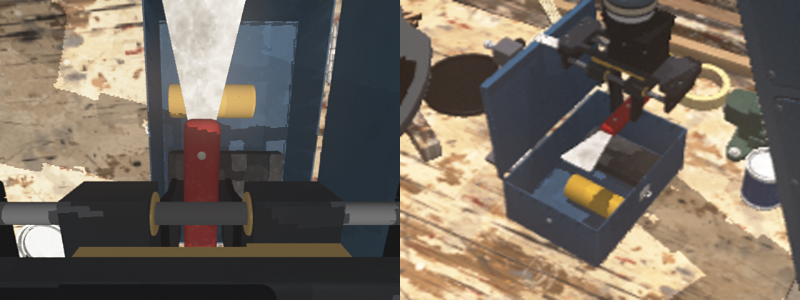

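The scraper hangs level along the box's length, blade over the left end, well clear of walls and lid. Lower it.

```bash

python3 -m jog '[{"grip":255,"travel":[0.2,-0.8,0],"twist":-0.3},{"grip":255,"travel":[0,0,-3],"twist":0},{"grip":255,"travel":[0,0,-3],"twist":0},{"grip":255,"travel":[0,0,-3],"twist":0},{"grip":255,"travel":[0,0,-2],"twist":0},{"grip":255,"travel":[0,0,0],"twist":0},{"grip":255,"travel":[0,0,0],"twist":0}]' | grep -E 'time|pos|ft'
for i in 1 2 3; do python3 -m jog '[{"grip":255,"travel":[0,0,-0.3],"twist":0},{"grip":255,"travel":[0,0,0],"twist":0}]' | grep -E 'pos|ft|wid'; done
```

```text
time: 31.65
position: [0.5183, -0.0907, 0.0522]
ft_force: [0.6, 0.2, -1.1]
position: [0.5188, -0.0911, 0.0501]
ft_force: [-1.1, 0.2, -0.7]
grip_width: 0.0237
position: [0.5182, -0.091, 0.0465]
ft_force: [-0.2, -0.5, -1.3]
grip_width: 0.0236
position: [0.5178, -0.0909, 0.0429]
ft_force: [-0.3, 0.4, -0.6]
grip_width: 0.0234
```

```bash

for i in 1 2 3; do python3 -m jog '[{"grip":255,"travel":[0,0,-0.2],"twist":0},{"grip":255,"travel":[0,0,0],"twist":0}]' | grep -E 'pos|ft'; done
```

```text
position: [0.5179, -0.0909, 0.0409]
ft_force: [0.3, 0.3, -1.7]
position: [0.5182, -0.091, 0.039]
ft_force: [0.4, 0.6, -0.2]
position: [0.5185, -0.0913, 0.0374]
ft_force: [-0.4, -1.9, 3.0]
```

```bash

python3 -m jog '[{"grip":150,"travel":[0,0,0],"twist":0},{"grip":110,"travel":[0,0,0],"twist":0},{"grip":110,"travel":[0,0,0],"twist":0},{"grip":110,"travel":[0,0,0],"twist":0},{"grip":110,"travel":[0,0,0],"twist":0},{"grip":110,"travel":[0,0,0],"twist":0}]' | grep -E 'pos|ft|wid'
python3 -m jog '[{"grip":110,"travel":[0,0,2],"twist":0},{"grip":110,"travel":[0,0,4],"twist":0},{"grip":110,"travel":[0,0,5],"twist":0},{"grip":110,"travel":[0,0,5],"twist":0},{"grip":110,"travel":[-2,-5,3],"twist":0},{"grip":110,"travel":[-2,-5,0],"twist":0},{"grip":110,"travel":[-2,-5,0],"twist":0},{"grip":110,"travel":[-2,-5,0],"twist":0}]' | grep -E 'time|pos|ft|wid'
python3 -m jog '[{"grip":110,"travel":[-1,-5,0],"twist":0},{"grip":110,"travel":[-1,-5,0],"twist":0},{"grip":110,"travel":[0,0,0],"twist":0},{"grip":110,"travel":[0,0,0],"twist":0}]' | grep -E 'time|pos|ft|wid'
python3 - <<'E'
from h import *
o=st(); s=camera("scene");t=camera("top")
cv2.imwrite("pics/end.png",np.hstack([cv2.resize(s[90:290,180:380],(400,400),interpolation=2),cv2.resize(t[140:290,220:370],(400,400),interpolation=2)])[:,:,::-1])
for n in ("scraper","handle_end","blade_end","masking_tape","enamel_2","sanding_block","lid_knob"):
  for c in ("scene","top"): print(c,n,[(np.round(d["at"],3).tolist(),round(d["p"],2)) for d in search_frame(n,c)[:1]])
E
```

```text
position: [0.518, -0.0909, 0.0371]
ft_force: [0.0, 0.5, -0.4]
grip_width: 0.0489
time: 34.25
position: [0.4453, -0.2721, 0.2221]
ft_force: [1.4, -0.1, 0.4]
grip_width: 0.0497
time: 34.65
position: [0.4257, -0.3696, 0.221]
ft_force: [0.0, 0.0, 0.4]
grip_width: 0.0496
t 34.65 pos [ 0.4257 -0.3696  0.221 ] jaw deg -4.51 z [-0.     0.001 -1.   ] F [0.05 0.   0.36] w 0.0496 q [-0.91  0.44  1.59  0.    1.11 -0.83]
scene scraper [([0.524, -0.036, 0.046], 0.66)]
top scraper [([0.522, -0.034, 0.045], 0.74)]
scene handle_end [([0.522, -0.04, 0.048], 0.77)]
top handle_end [([0.525, -0.033, 0.048], 0.64)]
scene blade_end [([0.516, -0.036, 0.047], 0.91)]
top blade_end [([0.524, -0.034, 0.046], 0.94)]
scene masking_tape [([0.506, -0.349, 0.021], 0.82)]
top masking_tape [([0.52, -0.346, 0.028], 0.96)]
scene enamel_2 [([0.328, -0.151, 0.059], 0.79)]
top enamel_2 []
scene sanding_block [([0.75, 0.27, 0.03], 0.88)]
top sanding_block [([0.758, 0.255, 0.031], 0.76)]
scene lid_knob []
top lid_knob []
```

View pics/end.png

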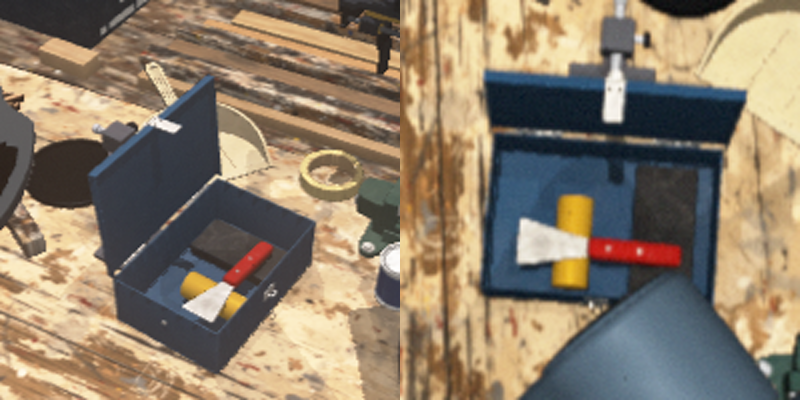

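The scraper lies on rod and block, blade at about (540,240) and handle end at about (680,255) in the right crop, within the walls. The lid leans back at the post, and the gripper is clear of everything.

```bash
python3 -c "from rig import hand_in; print(hand_in())"
```

```text
the job is handed in; nothing more can be done
None
```

I opened the blue box's lid by its knob and pressed it home against the rubber. I then laid the red-handled scraper inside on the rod and block, moved the arm clear and handed in at about 35 s.

**Lid:** I pushed it back from the front with closed fingers. It met the rubber at about 1.68 rad, and I held 7.7–8.7 N at the lid's edge for over 0.5 s, which works out at roughly 9–10 N on the pad. In the last picture it is leaning back at the stop. That contact is judged from the pictures and the push force, because the knob and pad are hidden behind the lid.

**Scraper:** The last pictures and the network fixes (middle at about 0.523, -0.035, 0.046) put it lying along the box, inside the walls and below the rim.

**Bystanders:** The tape, tin and sanding block looked unmoved. From the scene camera they are within a few mm of where they started. The top camera puts the tape about 15 mm from its first reading. It found no tin at the end because the arm was in the way, and it had no starting fix on the sanding block to compare with.

**What disagreed:**
- **Fingertips:** They ended about 2.5 mm short of the reported TCP instead of 22 mm ahead, so my first pinch closed above the knob. While feeling for the cause, I pressed the shut lid with the fingertips up to about 30 N on top of the knob. I then found the lid by touch and used that value for the rest.
- **Network points:** Handle end and blade end were reported near the scraper's middle, so I relied on the pictures for where its ends lie.

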